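# Set the click stop and load the block

### The job

Turn the knob of the stop jig clockwise so that its wooden end stop comes out by exactly four clicks from where it is now, never running past the fourth click and moving the stop only by the knob. Then lay the pale block flat in the jig's channel, lengthwise, and slide it up until its end touches the stop, gently enough that the stop stays on its click. Leave the clutter where it is.

Things in the scene. Friction and masses are not known exactly. Their poses are not given: they have to be found in the camera images.
- jig: Stop jig screwed to the table: plywood bed 110 x 360 x 18 mm with a shallow channel between two low rails, a wooden end stop and a round aluminium click-dial housing with a black knob. Origin at the centre of its underside, on the table; y runs along the bed from the dial towards the channel's open end, x across it, z up. Dial axis at x = 0, y = -120 mm.
- channel (a point): Point on the channel floor (top of the bed, 18 mm above the table), on its centre line, at jig y = +72 mm; axes as the jig's. The channel runs along y, from 97 mm before this point (at the stop) to 97 mm beyond it, and is 68 mm wide between rails that are 8 mm wide and stand 8 mm above its floor.
- dial (a point): Centre of the flat top of the dial housing (84 mm across, 92 mm at the foot), 43 mm above the table. The shaft in it has a click every 0.209 rad (30 a turn), 3 mm of stop travel each: turned from rest in a click its torque rises to about 0.29 N m at a quarter of the way and falls to nothing half-way, where the shaft snaps ahead into the next click and rests. 8 clicks lie ahead at the start.
- knob_grip (a point): Centre of the knob's grip bar, on its vertical axis, 68 mm above the table: 50 mm long (x axis), 14 mm thick (y axis), top 15 mm above this point; a 46 mm disc begins 17 mm below it. Clockwise from above drives the stop out. Worn: the knob has up to 0.65 rad of free play (0.01 N m) on the shaft and starts anywhere in it; at a snap the shaft runs ahead of the knob within the play.
- stop: Wooden end stop, 58 mm wide (x), 20 mm thick, 32 mm high, sliding along jig y at the head of the channel. Origin at the foot of its face towards the channel, in the middle, at bed height; y points out of that face, along the channel. It moves out (+y) 3 mm a click; only the click holds it: a push of about 20 N on its face drives it back.
- block_center (a point): Centre, half-way up, of the loose pale wooden block, 55 x 78 x 46 mm (x, y, z axes of this point), about 0.1 kg; it lies on the table to the left of the jig, z up. Its 78 mm length goes along the channel, either way round.
- wax_tin_c (a point): Round wax tin, diameter 72 mm, 34 mm high, loose, clutter; its centre.
- tape_c (a point): Tape measure, 37 x 97 x 66 mm, loose, clutter; its centre.
- offcut_2_c (a point): Wooden offcut 64 x 100 x 63 mm, loose, clutter; its centre.
- offcut_1_c (a point): Wooden offcut 64 mm cube, loose, clutter; its centre.
- sanding_c (a point): Sanding block 64 x 112 x 32 mm, loose, clutter; its centre.
Not all that is in view belongs to the job. What is shaped like the part that bears block_center but yellow is not meant.

How it is judged:
On the way, in this order (a step that is already met when the one before it is completed fails the run):
1. the stop has come out four clicks (12 mm, within 1.3 mm) from where it started (distance of stop from where it was at the start of the episode between 0.0107 and 0.0133 m), for 0.3 s.
2. the block lies flat and lengthwise in the channel (z of block_center in the frame of jig below 0.044 m and x of block_center in the frame of jig between -0.008 and 0.008 m and angle between the y axis of block_center and the y axis of jig, either way round below 0.2 rad), for 0.1 s.
At the end, for the whole second after the job is handed in: The stop rests four clicks (12 mm, within 1.3 mm) out from where it started; the pale block lies flat on the channel floor between the rails, its length along the channel within 0.15 rad, its end against the face of the stop (gap at most 3 mm) (all of step 1 and z of block_center in the frame of jig between 0.038 and 0.044 m and x of block_center in the frame of jig between -0.008 and 0.008 m and angle between block_center's own z axis and vertical below 0.05 rad and angle between the y axis of block_center and the y axis of jig, either way round below 0.15 rad and y of block_center in the frame of stop between 0.036 and 0.042 m); the robot touches nothing.
It fails at once if the stop is run past the fourth click (out by more than 14 mm) (distance of stop from where it was at the start of the episode above 0.014 m).
It fails at once if the fingers push the stop (over 3 N) (contact force between the fingers and stop above 3 N).
It fails at once if clutter is shifted by more than 20 mm (distance of any of wax_tin_c, tape_c, offcut_2_c, offcut_1_c, sanding_c from where it was at the start of the episode above 0.02 m).
It also fails if it takes over 72 s, if anything falls off the work surface, if the arm or the gripper's body presses on something with over 40 N, if the wrist force passes 120 N, or if a joint passes its speed limit or range.

### The arm

A 6-joint arm with a two-finger parallel gripper is mounted at the origin on the work surface; the furniture and walls round the work are solid. World frame = base frame: x ahead of the robot, y to its left, z up, the work surface at z = 0. Lengths are in m, angles in rad, forces in N, time in s.
With the tool pointing down it reaches from about 0.3 to 0.825 m from the base axis. Payload 5.4 kg.
Tool frame: the origin (TCP) lies at the very end of the fingers, on their centre line; the grasp point (between the pads) lies 19 mm behind it; z points along the fingers, y is the line along which they close (so a half turn about z gives the same grasp; the last joint's range is limited). The gripper opens to 92 mm and grips with 3 to 60 N. Pads are 20 mm wide; open, the fingers measure 128 mm over their backs; the gripper's body (75 mm by 189 mm) begins 69 mm behind the grasp point.
Start: joints at [-0.21, 0.158, 1.597, -0, 1.386, -0.21], TCP at [0.575, -0, 0.215] pointing down, gripper open.
Joint ranges: [-2.91, 2.91], [-0.94, 2.29], [0.18, 2.7], [-1.29, 4.43], [0.17, 2.64], [-3, 3]. Speed limits (rad/s): [2.57, 2.57, 3.14, 3.14, 3.14, 3.14].

### API

Orientations are given as a rotation vector (axis times angle).
In Python, from workcell import bot gives the robot as it stands. Calls block until the motion is done:
- bot.goto(position, orientation): joint-space move of the TCP to a pose.
- bot.line_to(position, rot=None, max_speed=0.15): straight line of the TCP; rot=None keeps the orientation; max_speed is the mean speed in m/s.
- bot.set_joints(angles): joint-space move.
- bot.set_gripper(opening, newtons=None): opening from 0.0 (shut) to 1.0 (fully open); newtons is the grip in N (None keeps the last); returns when the fingers have stopped.
- bot.hold(seconds).
- bot.inverse_kinematics(position, orientation): joint angles nearest the present ones, or None.
- bot.read_camera(name): name is "scene" or "side" or "wrist"; returns a dict with "pixels" (480x640x3 uint8, blue, green, red), "fx", "fy", "cx", "cy" (pixels), "k1" (the pictures are not rectified: a ray, as slopes to the right and down, at radius r is drawn at 1 + k1 r^2 times it, then the intrinsics apply), "R" (3x3) and "t" (3): a world point X has camera coordinates R X + t. Camera axes: x right, y down, z forward; pixel columns grow to the right and rows downward; lengths in m; the calibration is good to about 2 mm. A picture is of the moment at which its call begins. There is no depth.
A pose or a line that the arm cannot do raises bot.MotionError and nothing moves.
- bot.job_done(): hands the job in; it is judged then, once.
Readings, each from a call of its own:
- bot.current_clock(): time.
- bot.current_joints(): joint angles.
- bot.current_joint_vel(): joint speeds.
- bot.current_effort(): joint torques, N m.
- bot.current_ee_pos(): TCP position.
- bot.current_tool_rot(): TCP orientation.
- bot.current_contact_force(): force on the tool from outside, world axes, zero at the start.
- bot.current_ft_torque(): the same for the moment, N m.
- bot.current_opening(): opening from 0.0 (shut) to 1.0 (fully open).
- bot.current_grip_force(): force on a finger pad.
Only numpy, scipy, OpenCV 4.12 (cv2) and the standard library are available. Lean on these libraries where they do the work, as an engineer would, in place of code of your own. Each camera call takes 0.05 s, during which the arm holds its last target. There are 200 camera calls.

## Working session

There is one attempt and no reset: what is moved stays moved. The work goes in short steps, each a Python script; the robot and the scene stay as the last script left them, time stands still between calls to the robot, and variables do not carry over. Pictures are saved under pics/ and viewed, at most 10 in all, crops included, and the job is handed in when it is done.

```bash
ls; mkdir -p pics
python3 - <<'E'
from workcell import bot
import cv2
for n in("scene","side","wrist"):
    c=bot.read_camera(n); cv2.imwrite(f"pics/a_{n}.png",c["pixels"])
    print(n,c["fx"],c["cx"],c["cy"],c["k1"],c["R"],c["t"])
print(bot.current_clock(),bot.current_tool_rot())
E
```

```text
pics
scene 439.82650456831936 317.4361459350363 237.64732298824296 -0.0438821568866851 [[ 0.90168505 -0.43238594  0.00254183]
 [-0.23873439 -0.50273383 -0.83082164]
 [ 0.36051346  0.74853263 -0.55653297]] [-0.34889829  0.27133106  1.23453269]
side 492.3454197447715 310.47957129294514 238.9596712440724 0.037888457480824186 [[-0.4572487   0.88931791  0.00610521]
 [ 0.73068415  0.37958178 -0.5674666 ]
 [-0.50697563 -0.25501239 -0.82337378]] [ 0.06509778 -0.35859957  1.7479905 ]
wrist 395.5976774191358 320.91298901985647 246.34665150331068 -0.0726331703613924 [[ 9.99996266e-01  7.42179030e-04 -2.63023218e-03]
 [ 1.34866743e-03 -9.71082224e-01  2.38741483e-01]
 [-2.37698279e-03 -2.38744139e-01 -9.71079598e-01]] [-0.57385078 -0.02694226  0.39018445]
0.15 [-2.22059914e+00 -2.22058954e+00  1.18716687e-03]
```

View pics/a_scene.png

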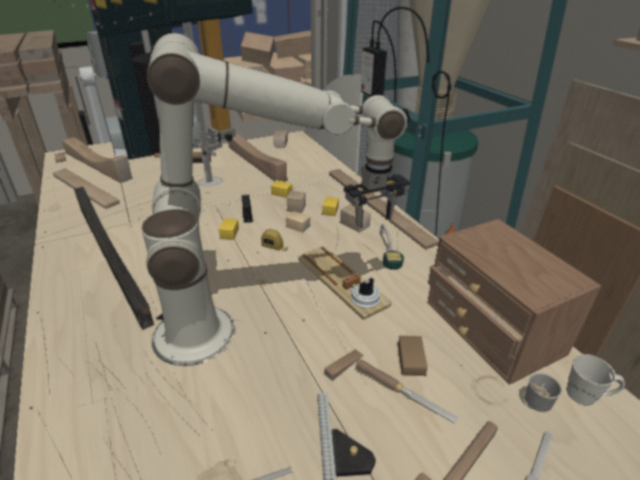

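View pics/a_side.png

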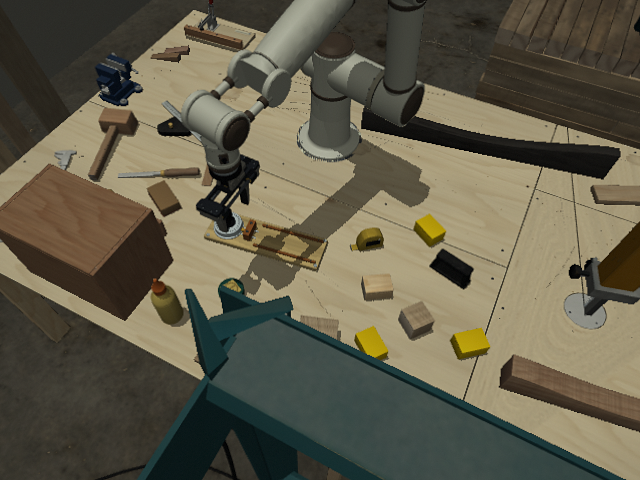

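View pics/a_wrist.png

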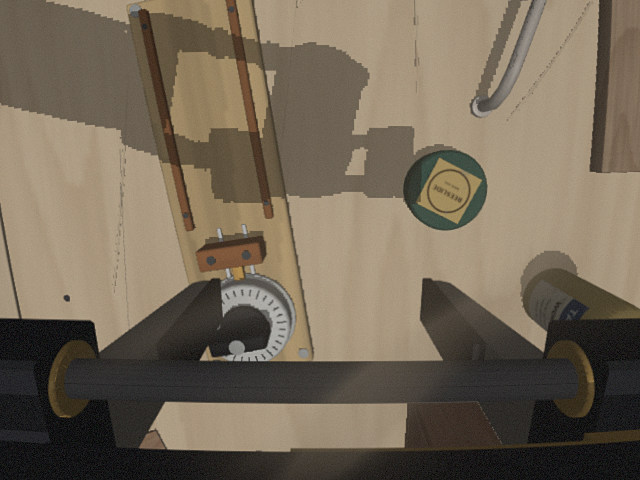

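The wrist view shows the jig with its dial at (240,325), the stop face near y-row 240 and rails running up from (190,228)/(268,215). The pale block shows at scene (298,221) and side (378,287). I'll triangulate roughly, then take two wrist views of each.

```bash
cat > h.py <<'E'
from workcell import bot
import cv2, numpy as np, pickle
from scipy.spatial.transform import Rotation as Ro
def cap(n,f):
    c=bot.read_camera(n); cv2.imwrite(f"pics/{f}.png",c["pixels"]); pickle.dump(c,open(f"pics/{f}.pkl","wb")); return c
def load(f): return pickle.load(open(f"pics/{f}.pkl","rb"))
def ray(c,p):
    d=np.array([(p[0]-c["cx"])/c["fx"],(p[1]-c["cy"])/c["fy"]]); u=d.copy()
    for _ in range(20): u=d/(1+c["k1"]*(u@u))
    R=np.array(c["R"]); v=R.T@np.array([u[0],u[1],1]); return -R.T@np.array(c["t"]),v/np.linalg.norm(v)
def onz(c,p,z):
    o,v=ray(c,p); return o+v*(z-o[2])/v[2]
def tri(*cp):
    A=np.zeros((3,3));b=np.zeros(3);rs=[ray(c,p) for c,p in cp]
    for o,v in rs:
        M=np.eye(3)-np.outer(v,v);A+=M;b+=M@o
    X=np.linalg.solve(A,b); return X,max(np.linalg.norm((np.eye(3)-np.outer(v,v))@(X-o)) for o,v in rs)
def down(a): # tool y (closing line) at world angle a; a=0 -> start orientation
    return (Ro.from_euler('z',a)*Ro.from_matrix([[0,1,0],[1,0,0],[0,0,-1]])).as_rotvec()
E
python3 - <<'E'
from h import *
w=cap("wrist","w0");s=cap("scene","s0");d=cap("side","d0")
for p,z in [((240,325),.043),((190,228),.026),((268,215),.026),((143,12),.026),((232,5),.026),((313,358),.018)]: print(p,onz(w,p,z).round(4))
print(tri((s,(297,221)),(d,(378,285))))
print(w["fy"])
for q in[((.50,-.10,.26),0),((.58,-.06,.26),0),((.5,.2,.27),0),((.58,.2,.27),0)]:
    print(bot.inverse_kinematics(q[0],down(q[1])))
E
```

```text
(240, 325) [ 0.4981 -0.0926  0.043 ]
(190, 228) [ 0.4524 -0.0032  0.026 ]
(268, 215) [0.5256 0.0089 0.026 ]
(143, 12) [0.4233 0.1835 0.026 ]
(232, 5) [0.4997 0.1867 0.026 ]
(313, 358) [ 0.566 -0.141  0.018]
(array([0.48663114, 0.38923491, 0.02803073]), np.float64(7.292412641123234e-07))
395.5976774191358
[-4.34761504e-01 -4.08157293e-02  1.71551409e+00 -4.44089210e-16
  1.46689429e+00 -4.34761504e-01]
[-3.10185763e-01  1.52229804e-01  1.51438012e+00 -4.44089210e-16
  1.47498273e+00 -3.10185763e-01]
[ 1.55975837e-01  3.05979457e-02  1.62485474e+00 -4.44089210e-16
  1.48613997e+00  1.55975837e-01]
[ 1.35362140e-01  2.27111138e-01  1.40942475e+00 -4.44089210e-16
  1.50505676e+00  1.35362140e-01]
```

Run:
```python
from h import *
t=bot.current_clock()
bot.goto((.46,-.13,.25),down(0)); a=cap("wrist","k1"); t1=bot.current_clock()
bot.goto((.54,-.13,.25),down(0)); b=cap("wrist","k2"); print(t,t1,bot.current_clock())
cv2.imwrite("pics/kk.png",np.vstack([cv2.resize(x["pixels"][60:360,120:520],(800,600),interpolation=cv2.INTER_CUBIC)[:, :] for x in (a,)]))
cv2.imwrite("pics/kk2.png",cv2.resize(b["pixels"][60:360,120:520],(800,600),interpolation=cv2.INTER_CUBIC))
for c in (a,b): 
  X=c["R"]@np.array([.498,-.0926,.08])+c["t"]; print(X[:2]/X[2]*c["fx"]+[c["cx"],c["cy"]])
```

```text
0.3 1.0917 1.5583
[365.09652535 185.79409242]
[271.57647176 186.93230353]
```

View pics/kk.png

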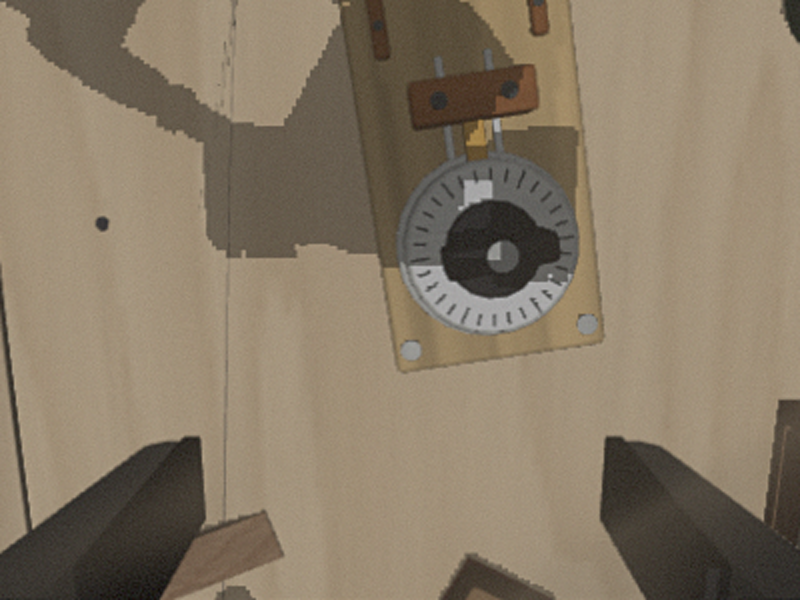

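View pics/kk2.png

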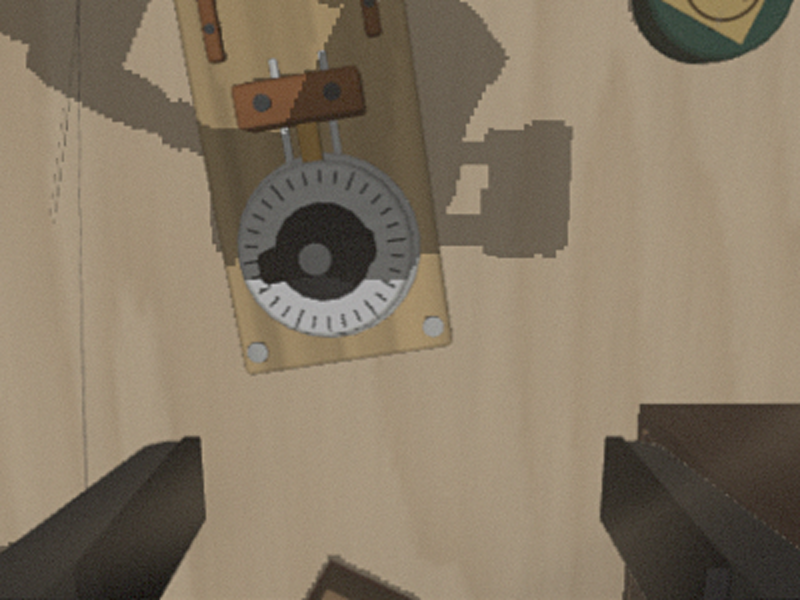

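Wrist views: the knob's cap centre is at crop (502,257) and (315,259), the dial below it at (488,243) and (328,244). The bar is dark on dark, so I'll enlarge with the contrast raised.

Run:
```python
from h import *
o=[]
for f,(u,v) in(("k1",(368,183)),("k2",(282,183))):
    c=load(f)["pixels"][v-32:v+33,u-40:u+40].astype(float)
    g=np.clip((c/255)**.5*1.6-.25,0,1)*255
    o.append(cv2.resize(g.astype(np.uint8),None,fx=5,fy=8 if 0 else 5,interpolation=cv2.INTER_CUBIC))
cv2.imwrite("pics/kz.png",np.hstack(o))
a,b=load("k1"),load("k2")
cv=lambda p:(120+p[0]/2,60+p[1]/2)
for n,p,q in(("cap",(502,257),(315,259)),("stopTL",(408,84),(233,88)),("stopTR",(536,66),(360,68)),
 ("screwL",(411,351),(258,352)),("screwR",(588,324),(434,326)),("bedBL",(402,371),(250,374)),("bedBR",(602,340),(450,343)),("railLend",(381,57),(216,60)),("railRend",(540,33),(373,36))):
    X,e=tri((a,cv(p)),(b,cv(q)));print(n,X.round(4),round(e,4))
```

```text
cap [ 0.5031 -0.0946  0.0813] 0.0001
stopTL [ 0.4631 -0.0203  0.0445] 0.0003
stopTR [ 0.5208 -0.012   0.0449] 0.0001
screwL [ 0.4651 -0.1493  0.0175] 0.0002
screwR [ 0.5565 -0.1348  0.0189] 0.0001
bedBL [ 0.4604 -0.1606  0.0175] 0.0003
bedBR [ 0.565  -0.144   0.0161] 0.0002
railLend [ 0.4503 -0.0048  0.0203] 0.0001
railRend [0.5258 0.0058 0.0226] 0.0004
```

View pics/kz.png

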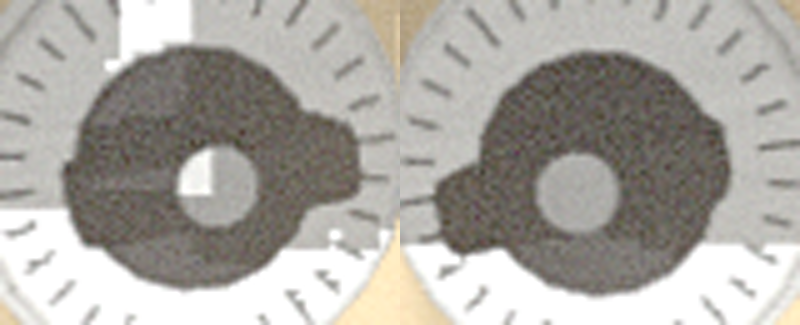

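Both zooms show the bar from about (72,205) to (355,160) and from (442,215) to (727,165). It is tilted about 9.5° CCW, nearly parallel to the jig's x axis (8.9°). Next I check the cabinet clearance and the joint solution.

Run:
```python
from h import *
s,d=load("s0"),load("d0")
for p in((430,303),(518,375)): print("cab base",onz(s,p,0).round(3))
print("cab top",[tri((s,p),(d,q))[0].round(3) for p,q in(((437,240),(157,208)),)])
P=np.array([.5031,-.0943,.056])
for a in(1.73,.24): print(a,bot.inverse_kinematics(P,down(a)))
bot.goto(P+[0,0,.10],down(1.73)); bot.set_gripper(.42)
print(bot.current_clock(),bot.current_joints(),bot.current_ft_torque(),bot.current_contact_force())
```

```text
cab base [ 0.682 -0.183  0.   ]
cab base [ 0.718 -0.504  0.   ]
cab top [array([ 0.661, -0.179,  0.238])]
1.73 [-4.21727872e-01  1.84378802e-01  1.90583713e+00 -4.44089210e-16
  1.05137672e+00 -2.15172787e+00]
0.24 [-0.42172787  0.1843788   1.90583713  0.          1.05137672 -0.66172787]
3.9583 [-4.21719884e-01  4.78330149e-02  1.83588095e+00  2.59012134e-06
  1.25791023e+00 -2.15173359e+00] [ 0.19171854 -0.07187711 -0.01334757] [-0.13890451 -0.53902348  0.68627224]
```

Run:
```python
from h import *
P=np.array([.5031,-.0943,.056])
bot.line_to(P,max_speed=.08); print("down",bot.current_contact_force(),bot.current_ft_torque())
bot.set_gripper(0,40); print(bot.current_clock(),bot.current_opening(),bot.current_grip_force(),bot.current_contact_force(),bot.current_ft_torque())
cap("side","d1")
j=np.array(bot.current_joints())
for i in range(12):
    j[5]+=.02; bot.set_joints(j)
    print(round(bot.current_clock(),2),round(.02*(i+1),2),np.round(bot.current_ft_torque(),3),round(bot.current_effort()[5],3),np.round(bot.current_joints()[5],3))
```

```text
down [ 0.2276885  -0.55774327 -0.09679283] [ 0.15508119 -0.11031035  0.00074546]
5.85 0.1537520074371597 39.99587953090668 [-0.73126394 -1.23393741  1.51325769] [-0.03419273 -0.0022637  -0.03852789]
6.15 0.02 [-0.011 -0.003 -0.034] 0.035 -2.132
6.4 0.04 [-0.047  0.026 -0.032] 0.034 -2.112
6.65 0.06 [0.012 0.025 0.03 ] 0.033 -2.092
6.9 0.08 [-0.006 -0.06  -0.021] 0.033 -2.072
7.15 0.1 [-0.001  0.041 -0.016] 0.033 -2.052
7.4 0.12 [ 0.029  0.047 -0.064] 0.033 -2.032
7.65 0.14 [-0.063  0.043  0.052] 0.033 -2.012
7.9 0.16 [-0.034  0.     0.006] 0.033 -1.992
8.15 0.18 [-0.026  0.044 -0.017] 0.033 -1.972
8.4 0.2 [-0.053  0.008  0.02 ] 0.033 -1.952
8.65 0.22 [-0.046 -0.037  0.034] 0.033 -1.932
8.9 0.24 [ 0.001 -0.022 -0.008] 0.033 -1.912
```

Run:
```python
from h import *
j=np.array(bot.current_joints()); j[5]=-2.152+.24; n=0; hi=False; out=[]
while n<2 and j[5]<-2.152+1.2:
    j[5]+=.02; bot.set_joints(j); e=bot.current_effort()[5]; out.append((round(j[5],3),round(e,3)))
    if e>.18: hi=True
    if hi and e<.08: n+=1; hi=False; out.append("CLICK")
print(out,bot.current_clock(),bot.current_ft_torque(),bot.current_opening()); cap("side","d2")
```

```text
[(np.float64(-1.892), np.float64(0.032)), (np.float64(-1.872), np.float64(0.033)), (np.float64(-1.852), np.float64(0.033)), (np.float64(-1.832), np.float64(0.033)), (np.float64(-1.812), np.float64(0.06)), (np.float64(-1.792), np.float64(0.179)), (np.float64(-1.772), np.float64(0.269)), (np.float64(-1.752), np.float64(0.301)), (np.float64(-1.732), np.float64(0.238)), (np.float64(-1.712), np.float64(0.04)), 'CLICK', (np.float64(-1.692), np.float64(0.034)), (np.float64(-1.672), np.float64(0.033)), (np.float64(-1.652), np.float64(0.033)), (np.float64(-1.632), np.float64(0.033)), (np.float64(-1.612), np.float64(0.033)), (np.float64(-1.592), np.float64(0.125)), (np.float64(-1.572), np.float64(0.231)), (np.float64(-1.552), np.float64(0.294)), (np.float64(-1.532), np.float64(0.286)), (np.float64(-1.512), np.float64(0.029)), 'CLICK'] 13.9 [-0.13999136  0.06355339  0.00907469] 0.14884028193669707
```

Run:
```python
from h import *
j=np.array(bot.current_joints()); j[5]=-1.512; n=0; hi=False; out=[]
while n<2 and j[5]<-1.0:
    j[5]+=.02; bot.set_joints(j); e=bot.current_effort()[5]; out.append((float(round(j[5],3)),round(float(e),3)))
    if e>.18: hi=True
    if hi and e<.08: n+=1; hi=False; out.append("CLICK")
print(out,bot.current_clock())
bot.set_gripper(.42); p=np.array(bot.current_ee_pos()); bot.line_to(p+[0,0,.1],max_speed=.2); bot.set_gripper(1.0)
bot.goto((.54,-.13,.25),down(0)); k=cap("wrist","k3")
bot.goto((.45,.33,.25),down(0)); a=cap("wrist","b1")
bot.goto((.53,.33,.25),down(0)); b=cap("wrist","b2"); print(bot.current_clock())
cv2.imwrite("pics/m1.png",cv2.resize(k["pixels"][60:360,120:520],(800,600),interpolation=cv2.INTER_CUBIC))
cv2.imwrite("pics/m2.png",np.vstack([cv2.resize(x["pixels"][40:280],(800,300),interpolation=cv2.INTER_AREA) for x in (a,b)]))
```

```text
[(-1.492, 0.048), (-1.472, 0.033), (-1.452, 0.033), (-1.432, 0.033), (-1.412, 0.033), (-1.392, 0.067), (-1.372, 0.185), (-1.352, 0.273), (-1.332, 0.301), (-1.312, 0.228), (-1.292, 0.042), 'CLICK', (-1.272, 0.034), (-1.252, 0.033), (-1.232, 0.033), (-1.212, 0.033), (-1.192, 0.032), (-1.172, 0.133), (-1.152, 0.237), (-1.132, 0.296), (-1.112, 0.281), (-1.092, 0.028), 'CLICK'] 19.2
24.225
```

View pics/m1.png

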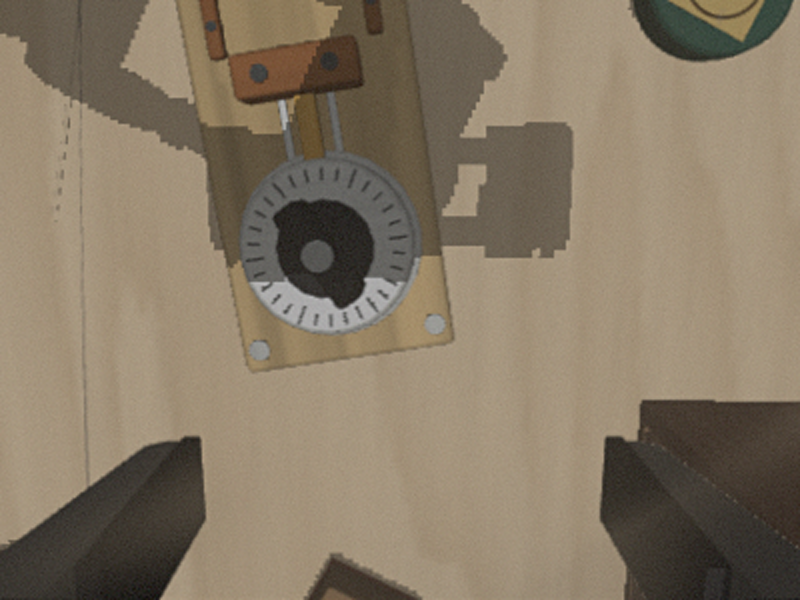

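View pics/m2.png

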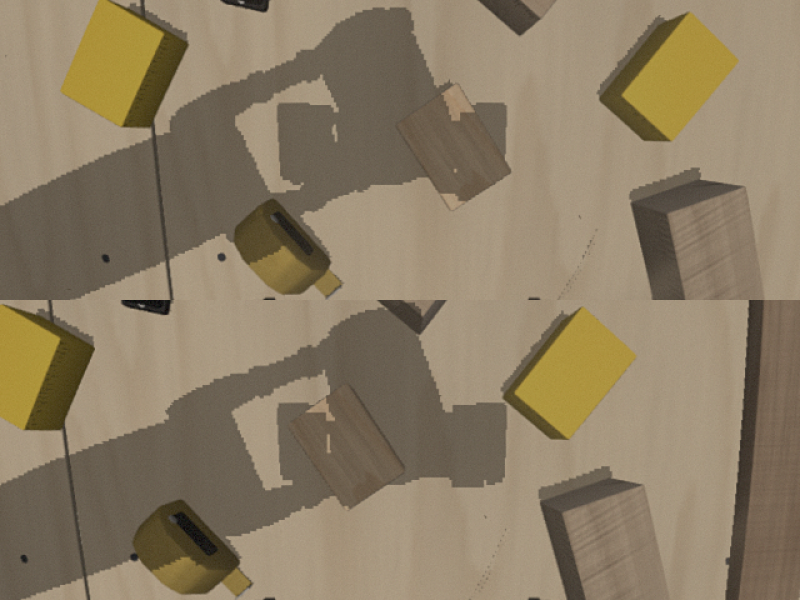

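Run:
```python
from h import *
k,k0=load("k3"),load("k2"); cv=lambda p:(120+p[0]/2,60+p[1]/2)
e=np.array([-.155,.988])
for p,q in(((233,88),(230,57)),((360,68),(357,39)),((243,130),(240,102)),((365,112),(362,85))):
    A,B=onz(k0,cv(p),.05),onz(k,cv(q),.05); print(A,B,(B-A)[:2]@e)
a,b=load("b1"),load("b2"); m=lambda p:(p[0]/1.25,40+p[1]/1.25)
C=[]
for p,q in(((456,82),(347,83)),((397,124),(290,121)),((452,210),(350,208)),((511,172),(403,167))):
    X,er=tri((a,m(p)),(b,m(q))); C.append(X); print(X.round(4),round(er,4))
C=np.array(C); print("c",C.mean(0)); 
for i in range(4): v=C[(i+1)%4]-C[i]; print(np.linalg.norm(v),np.degrees(np.arctan2(v[1],v[0])))
for z in (.046,):
  for v,w in((a,[(456,82),(397,124),(452,210),(511,172)]),(b,[(347,83),(290,121),(350,208),(403,167)])):
    Q=np.array([onz(v,m(p),z) for p in w]); print(Q.mean(0), [np.degrees(np.arctan2(*(Q[j]-Q[i])[1::-1])) for i,j in((0,1),(1,2),(3,2),(0,3))])
```

```text
[ 0.46420864 -0.02118582  0.05      ] [ 0.46245664 -0.00899167  0.05      ] 0.012319381313076179
[ 0.52107591 -0.01284795  0.05      ] [ 0.5189911  -0.00167454  0.05      ] 0.011362482580693962
[ 0.46808241 -0.03945605  0.05      ] [ 0.46626258 -0.02837191  0.05      ] 0.011233205639006708
[ 0.52319771 -0.0317504   0.05      ] [ 0.52107631 -0.02125564  0.05      ] 0.010697644402604746
[0.4908 0.4356 0.0393] 0.0005
[0.4473 0.407  0.0391] 0.0012
[0.4903 0.3411 0.0343] 0.0007
[0.5318 0.3728 0.051 ] 0.0016
c [0.49004219 0.38914704 0.04091234]
0.05200700594777035 -146.6370210694342
0.07890568857237541 -56.9206902800365
0.05491040295976606 37.45503098900862
0.07594063066678738 123.17633285753726
[0.48983249 0.38850132 0.046     ] [np.float64(-145.14422732074857), np.float64(-56.729629576207955), np.float64(-146.61030839651517), np.float64(-56.43382925967024)]
[0.49095143 0.39003488 0.046     ] [np.float64(-148.16515742101268), np.float64(-56.52650206449888), np.float64(-142.69001443811803), np.float64(-56.18611244342229)]
```

The stop moved about 11–12 mm, which with four clean torque peaks makes four clicks. In the block views the pale block sits at crop (454,147) and (347,145): centre (0.490,0.389), length axis at −56.5°. Next is one look along the channel for its centre line.

Run:
```python
from h import *
bot.goto((.47,.05,.25),down(.155)); c=cap("wrist","c1"); print(bot.current_clock())
cv2.imwrite("pics/c1z.png",cv2.resize(c["pixels"][0:330,140:520],(691,600),interpolation=cv2.INTER_CUBIC))
```

```text
25.3833
```

View pics/c1z.png

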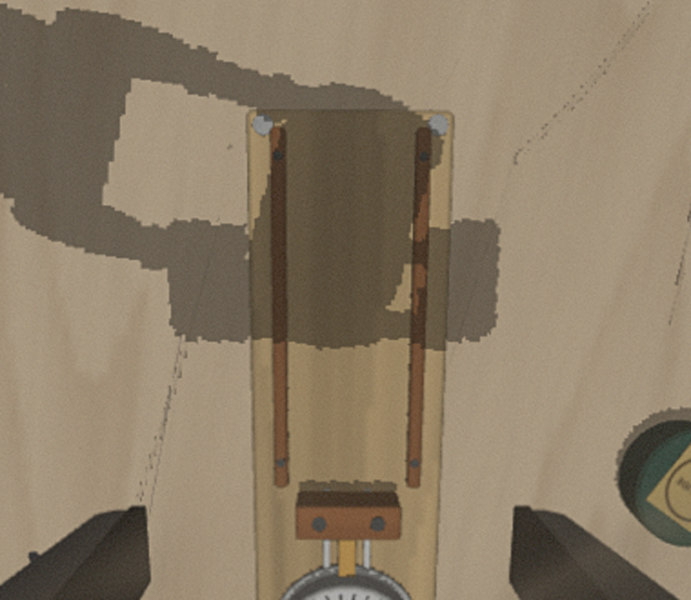

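The channel rails appear at crop columns 272–286 and 416–431 at the far end (row 128), and 275–289 and 406–420 near the stop (row 486). The stop's top front edge is at row 505.

Run:
```python
from h import *
c=load("c1"); m=lambda p:(140+p[0]/1.8184,p[1]/1.8182)
L=[np.mean([onz(c,m((x,r)),.026) for x in xs],0) for r,xs in((128,(272,286,416,431)),(486,(275,289,406,420)))]
print(L); v=(L[0]-L[1]); print(np.linalg.norm(v),np.degrees(np.arctan2(-v[0],v[1])))
print("stop top edge",onz(c,m((299,505)),.05),onz(c,m((399,505)),.05),"foot",onz(c,m((299,490)),.018),onz(c,m((399,490)),.018))
print([bot.inverse_kinematics(p,down(a)) for p,a in(((.4904,.3893,.02),.586),((.472,.09,.038),.155))])
```

```text
[array([0.45967533, 0.19127643, 0.026     ]), array([0.48878506, 0.00093916, 0.026     ])]
0.1925503863906745 8.695306749798833
stop top edge [ 0.46281583 -0.00665552  0.05      ] [0.51629138 0.00176247 0.05      ] foot [ 0.46173793 -0.00823949  0.018     ] [0.51951769 0.00086118 0.018     ]
[array([ 4.78292716e-01,  4.98894961e-01,  1.58087714e+00, -4.44089210e-16,
        1.06182055e+00, -1.07707284e-01]), array([-6.37783642e-02,  1.39777063e-01,  1.99998484e+00, -4.44089210e-16,
        1.00183075e+00, -2.18778364e-01])]
```

Run:
```python
from h import *
bot.goto((.4904,.3893,.13),down(.586)); bot.line_to((.4904,.3893,.020),max_speed=.1)
bot.set_gripper(0,20); print(bot.current_clock(),bot.current_opening()*92,bot.current_grip_force(),bot.current_contact_force())
bot.line_to((.4904,.3893,.15),max_speed=.15)
e=np.array([-.1512,.9885]);q=np.array([.4888,.0009])+.075*e
bot.goto((*q,.12),down(.152)); bot.line_to((*q,.048),max_speed=.1); f0=np.array(bot.current_contact_force())
z=.048
while z>.034:
    z-=.001; bot.line_to((*q,z),max_speed=.02); f=np.array(bot.current_contact_force())-f0
    print(round(z,3),f.round(2))
    if f[2]>2.5: break
print(bot.current_clock(),bot.current_opening()*92,bot.current_ee_pos()); c=cap("wrist","p1")
cv2.imwrite("pics/p1.png",c["pixels"])
```

```text
28.625 54.79162924132352 20.000152587890625 [-1.66077712 -0.01013538  1.37732178]
0.047 [ 0.36 -0.79 -0.26]
0.046 [-0.85 -1.35  0.65]
0.045 [-0.08  0.11  0.22]
0.044 [-1.07 -0.9  -0.12]
0.043 [ 0.48 -0.1   0.15]
0.042 [ 0.23 -0.19  0.81]
0.041 [ 0.12 -0.42  0.66]
0.04 [-0.21  0.65  1.08]
0.039 [ 0.71 -0.2   0.17]
0.038 [ 0.2  -1.27 -1.17]
0.037 [-3.92  0.09  9.41]
34.4583 54.99793699064562 [0.47757683 0.07500815 0.03799701]
```

View pics/p1.png

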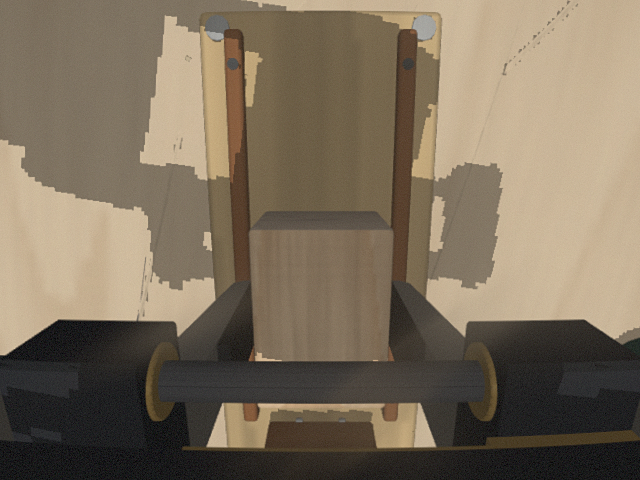

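The block sits squarely between the rails on the floor, top face at (250–392, 228–360). The stop is visible below it at (320,432). Now I slide it up gently with force feedback.

Run:
```python
from h import *
e=np.array([-.1512,.9885]);q=np.array([.4888,.0009])
R=down(.152); F=lambda:np.mean([bot.current_contact_force() for _ in range(5)],0)
s=.075; bot.line_to((*(q+s*e),.0378),R,max_speed=.02); s=.050; bot.line_to((*(q+s*e),.0378),R,max_speed=.03)
b=F(); print("b",b)
while s>.022:
    s-=.0005; bot.line_to((*(q+s*e),.0378),R,max_speed=.01); f=F(); p=f[:2]@e-b[:2]@e
    print(round(s,4),round(p,2),round(f[2],1),end="; ")
    if p>2.5:
        bot.hold(.1); p=F()[:2]@e-b[:2]@e; print("re",p)
        if p>2.5: break
print(bot.current_clock(),bot.current_ee_pos())
```

```text
b [-0.03846243  0.91573676  5.58929158]
0.0495 1.84 5.6; 0.049 1.68 6.0; 0.0485 2.5 6.3; re 2.436990103022773
0.048 1.95 5.2; 0.0475 2.85 5.9; re 1.2982378435474307
0.047 3.38 5.2; re 2.175521545006312
0.0465 3.45 6.1; re 1.894006513206348
0.046 1.66 5.5; 0.0455 2.08 5.7; 0.045 2.43 5.2; 0.0445 2.13 5.7; 0.044 1.52 5.4; 0.0435 2.63 5.8; re 2.2008792749719444
0.043 2.63 6.1; re 2.094385185892266
0.0425 2.84 5.2; re 1.1124499015140088
0.042 1.87 5.6; 0.0415 1.99 4.7; 0.041 2.07 5.7; 0.0405 1.38 5.9; 0.04 2.2 5.4; 0.0395 2.31 5.1; 0.039 2.96 4.6; re 2.4451766163762194
0.0385 3.3 6.1; re 2.4756291661751
0.038 2.11 5.6; 0.0375 2.23 5.5; 0.037 2.33 5.7; 0.0365 2.47 5.7; 0.036 2.29 6.0; 0.0355 2.09 5.5; 0.035 3.41 6.6; re 3.255090549525308
44.2417 [0.48363276 0.03582832 0.0380081 ]
```

Run:
```python
from h import *
e=np.array([-.1512,.9885]);q=np.array([.4888,.0009])
R=down(.152); F=lambda:np.mean([(bot.current_contact_force(),bot.hold(.02))[0] for _ in range(5)],0)
s=.035; print((F()[:2]-[-.038,.916])@e)
while s>.025:
    s-=.0004; bot.line_to((*(q+s*e),.0378),R,max_speed=.01); p=(F()[:2]-[-.038,.916])@e
    print(round(s,4),round(p,2),end="; ")
    if p>5.5: break
print(bot.current_clock(),bot.current_ee_pos())
```

```text
3.3274242211611766
0.0346 4.89; 0.0342 6.6; 44.9917 [0.48364138 0.03570021 0.03803512]
```

Run:
```python
from h import *
e=np.array([-.1512,.9885]);q=np.array([.4888,.0009])+.0348*e
bot.line_to((*q,.0381),max_speed=.01); bot.set_gripper(1.0); p=np.array(bot.current_ee_pos()); bot.line_to(p+[0,0,.12],max_speed=.12)
bot.goto((.54,-.13,.25),down(0)); k=cap("wrist","k4"); o=load("k3")
for n,(x0,x1,y0,y1) in dict(stop=(236,300,84,110),screws=(240,345,225,245)).items():
    T=o["pixels"][y0:y1,x0:x1]; M=cv2.matchTemplate(k["pixels"],T,cv2.TM_CCOEFF_NORMED); _,v,_,l=cv2.minMaxLoc(M); print(n,round(v,3),np.array(l)-[x0,y0])
bot.goto((.47,.05,.25),down(.155)); c=cap("wrist","c2"); o=load("c1")
m=lambda p:(int(140+p[0]/1.8184),int(p[1]/1.8182)); u,_=m((348,0))
for col in(u-15,u,u+15): print([int(x) for x in c["pixels"][150:300,col].mean(1)][::2])
hsv=cv2.cvtColor(c["pixels"],cv2.COLOR_BGR2HSV)[150:300:2,u].tolist(); print(hsv[40:])
print(bot.current_clock())
```

```text
stop 0.883 [0 1]
screws 0.922 [1 1]
[83, 74, 75, 75, 74, 77, 76, 77, 75, 76, 79, 75, 74, 77, 77, 72, 72, 79, 77, 77, 71, 73, 68, 70, 71, 76, 90, 86, 136, 137, 135, 137, 136, 139, 137, 133, 140, 137, 139, 139, 142, 143, 146, 149, 144, 142, 143, 144, 147, 145, 148, 146, 147, 142, 144, 146, 143, 144, 145, 144, 147, 143, 143, 137, 138, 131, 89, 79, 79, 75, 67, 91, 87, 116, 115]
[71, 73, 74, 70, 70, 70, 75, 73, 70, 75, 72, 74, 72, 79, 74, 71, 77, 75, 77, 71, 77, 75, 78, 66, 70, 79, 86, 87, 139, 135, 132, 134, 137, 136, 134, 138, 134, 139, 132, 137, 138, 142, 137, 139, 140, 140, 138, 142, 141, 138, 141, 143, 140, 143, 142, 140, 144, 142, 143, 144, 137, 134, 129, 126, 133, 130, 90, 92, 95, 88, 89, 86, 87, 104, 129]
[78, 76, 78, 77, 76, 75, 76, 78, 77, 74, 79, 77, 82, 83, 76, 81, 82, 86, 79, 82, 82, 84, 82, 63, 71, 74, 85, 134, 133, 130, 131, 136, 134, 131, 132, 129, 132, 128, 131, 135, 133, 136, 135, 140, 137, 138, 142, 137, 140, 145, 142, 142, 145, 143, 144, 143, 142, 143, 141, 144, 142, 143, 141, 139, 141, 143, 91, 80, 71, 72, 77, 85, 84, 122, 129]
[[17, 77, 162], [15, 74, 166], [17, 82, 162], [16, 77, 163], [16, 76, 164], [15, 73, 164], [17, 81, 163], [18, 73, 164], [16, 78, 166], [17, 79, 162], [17, 77, 165], [17, 75, 167], [17, 79, 165], [16, 73, 167], [18, 78, 166], [17, 79, 165], [16, 74, 168], [17, 77, 166], [17, 76, 167], [16, 74, 168], [17, 80, 162], [16, 86, 161], [15, 95, 159], [16, 97, 155], [15, 89, 161], [16, 90, 158], [13, 129, 123], [12, 131, 127], [12, 125, 129], [13, 128, 120], [13, 125, 120], [13, 125, 116], [14, 124, 117], [20, 141, 139], [19, 133, 169]]
48.7833
```

Run:
```python
from h import *
c=load("c2"); e=np.array([-.1512,.9885]); q=np.array([.4888,.0009]); u=331
n=np.array([.9885,.1512])
y=[(onz(c,(u,r),.064)[:2]-q)@e for r in (204.5,281.5)]; ctr=np.mean(y); print(y,ctr)
if abs(ctr-.035)<.004: print(bot.job_done())
```

```text
[np.float64(0.06967500647792516), np.float64(-0.0036155914337721888)] 0.033029707522076485
the job is handed in; nothing more can be done
None
```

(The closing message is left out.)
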